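# Set the jack leg of a lathe bed extension

## Task

Wind the crank on the lathe's jack leg clockwise until you feel the foot meet the wooden pad and bear firmly on it, so that turning has become clearly heavier, by about 6 N at the grip, but stop there: forcing it on would lift the bed. Then swing the clamp lever beside the jack all the way over to lock the leg, leaving the pad, the gouge, the wood block and the bowl as they are.

Things in the scene. Friction and masses are not known exactly. Their poses are not given: they have to be found in the camera images.
- lathe: Cream bench lathe, fixed. Origin on the bench under the axis of the jack leg at the bed's end; the bed (110 wide, 161 high) runs along its own +y, clear for 270. Jack housing 75 x 70, 180 high; its leg has a 62 mm round foot, 6 to 38 above the pad at the start. How far the foot is screwed out of the leg is not measured: its meeting with the pad must be felt.
- crank_axis (a point): Point on the crank's upright axis, 245 above the bench (mid-grip height). Clockwise from above lowers the foot 5 mm per rad; 1.2 to 7.6 rad to meet the pad, 1.4 more to load it. The crank stays where left. On the pad the foot is sprung, 10 N per mm, and 10 N on it adds 0.9 N at the grip. It should bear with 45 to 100 N, best 70; above 115 N the bed lifts.
- crank_grip (a point): Middle of the crank's upright black grip, 22 in diameter, 54 tall (218 to 272 above the bench), 55 from crank_axis; the arm below it is at 200 to 209. It spins freely on its pin, so a hand that does not turn can carry it round. It takes about 11 N to push round with the foot free; when set right 4 to 9 N more, best 6. Whenever the hand stops some of it (up to half) goes.
- clamp (a joint): Angle of the clamp lever, rad: 0 to 0.1 open at the start, 1.1 at the stop, clamped. Grows anticlockwise seen from above; the lever stays where it is left and takes about 3 N at its post.
- clamp_pivot (a point): Point on the clamp lever's upright axis, beside the jack housing on the lathe's own -y side, 195 above the bench. At joint 0 the lever points 0.55 rad from the lathe's -y towards its -x, at 1.1 as far towards its +x.
- clamp_post (a point): On the axis of the upright black post at the end of the clamp lever, 85 mm from the pivot; post 18 in diameter, 161 to 213 above the bench, this point at 195. It is pushed sideways or hooked from above; the lever arm below it is at 161 to 173.
- pad: Loose brown wooden pad, 130 x 130 x 18, lying on the bench under the foot; origin at the centre of its underside.
- gouge: Turning gouge, 300 long and 30 thick, lying on the bench along its own x; origin under its middle. To be left alone.
- block: Pale wood block, 60 x 60 x 70 high, to be left alone; origin at the centre of its underside.
- bowl: Dark wooden bowl, 110 across and 45 high, to be left alone; origin at the centre of its underside.
Things that resemble listed ones, but are neither listed nor needed, are in the scene too. Several things look just like the pad: the one meant starts farthest to the robot's right.

How it is judged:
On the way, in this order (a step that is already met when the one before it is completed fails the run):
1. the foot bears on the pad with 45 to 100 N while the clamp lever is still open (contact force between lathe and pad between 45 and 100 N and value of joint clamp below 0.25 rad), for 0.2 s.
2. the clamp lever is swung over (joint clamp above 0.95 rad) with the foot still bearing (contact force between lathe and pad between 45 and 100 N and value of joint clamp above 0.95 rad), for 0.2 s.
At the end, for the whole second after the job is handed in: The foot bears on the pad with 45 to 100 N and the clamp lever is over, joint clamp above 0.95 rad (stop at 1.1) (all of step 2); the robot touches nothing.
It fails at once if the foot is pressed on the pad with more than 115 N, which lifts the bed (contact force between lathe and pad above 115 N).
It fails at once if the clamp is swung (joint clamp above 0.4) while the foot bears with less than 20 N (value of joint clamp above 0.4 rad and contact force between lathe and pad below 20 N).
It fails at once if the pad is shifted by more than 20 mm (distance of pad from where it was at the start of the episode above 0.02 m).
It fails at once if the gouge, the block or the bowl is moved by more than 30 mm (distance of any of gouge, block, bowl from where it was at the start of the episode above 0.03 m).
It also fails if it takes over 67 s, if anything falls off the work surface, if the arm or the gripper's body presses on something with over 40 N, if the wrist force passes 120 N, or if a joint passes its speed limit or range.

## Robot

A 7-joint arm with a two-finger parallel gripper is mounted at the origin on the work surface. World frame = base frame: x ahead of the robot, y to its left, z up, the work surface at z = 0. Lengths are in m, angles in rad, forces in N, time in s.
With the tool pointing down it reaches from about 0.4 to 0.85 m from the base axis. Payload 10.4 kg.
Tool frame: the origin (TCP) lies midway between the tips of the shut fingers; the grasp point (between the pads) lies 19 mm behind it (r.grasp_offset is the distance from the TCP to the grasp point, in m); x points along the fingers, y is the direction in which the jaws open and shut, and the axes are right-handed (so a half turn about x gives the same grasp; the last joint's range is limited). The gripper opens to 87 mm and grips with 3 to 60 N. Pads are 19 mm wide; open, the fingers measure 117 mm over their backs; the gripper's body (75 mm by 190 mm) begins 51 mm behind the grasp point.
Start: joints at [-1.285, 0.332, -0.065, 1.46, 0.022, 1.35, -0.088], TCP at [0.19, 0.595, 0.191] pointing down, gripper open.
Joint ranges: [-2.6, 2.6], [-0.5, 2.12], [-1.47, 1.34], [0.16, 2.42], [-1.27, 4.41], [0.06, 2.06], [-2.6, 2.6]. Speed limits (rad/s): [2.22, 2.22, 2.79, 2.79, 3.14, 3.14, 3.14].

## Interface

Orientations are given as a unit quaternion [x, y, z, w].
In Python, from bench import r, vision, close_job gives the robot as it stands. The module is installed in compiled form; this text tells all that it offers.
- The arm moves only by the shell command python3 -m pendant 'ROWS' [OPENING] [FORCE]. ROWS is text: rows parted by semicolons, each of 6 numbers parted by spaces: the shift along the tool's x, y, z in units of 0.25 m (1.0 is 0.25 m), then the turn, a rotation vector about the tool's x, y, z in units of 1.5 rad (1.0 is 1.5 rad). A call has 1 to 8 rows; each row is the pose to reach, as a shift and turn from the pose commanded when the call began, along the tool's axes at that moment; what a row does not reach only later rows make up. A row lasts 1/10 s, in which the tool goes at most 50 mm and 8.59 degrees, less where a joint would pass 70% of its speed; a pose out of reach is approached as far as the arm can. A call with a number of a shift or a turn outside -1 to 1 is refused whole. A call with a gripper value outside its range is refused whole. OPENING is the gripper command: -1 is shut, 1 is fully open, values between are in proportion, set as the call begins (- or left out, the last holds). The fingers move at their own pace and stop on an object; FORCE is the grip in N (left out, the last holds). Time passes only in rows, so rows that repeat a pose let the fingers close. It gives the time, the measured TCP pose, the force and the opening at its end, in the units of the state.
- r.read_state(): the state, without advancing time (a new reading comes with each control period).
- vision.camera(name): name is "scene" or "top"; returns (picture, depth): 420x560x3 uint8, blue, green, red; 420x560 float32, m along the optical axis (not along the pixel's ray), 0 where there is no reading.
- vision.get_calibration(name): a dict with "camera_matrix" (3x3 intrinsics, pixels), "rvec" (rotation vector, rad) and "tvec" (3), from world to camera coordinates, as OpenCV has them. Camera axes: x right, y down, z forward; pixel columns grow to the right and rows downward; lengths in m; the calibration is good to about 2 mm. A picture is of the moment at which its call begins. get_calibration takes no time and is no camera call.
- close_job(): hands the job in, once; it reports no verdict.
The state is a dict: "time": time; "joint_positions": joint angles; "joint_vel": joint speeds; "joint_torque": joint torques, N m; "ee_pos": TCP position; "eef_rot": TCP orientation; "ft_force": force on the tool from outside, world axes, zero at the start; "torque": the same for the moment, N m; "width": finger opening in m.
Only numpy, scipy, OpenCV 4.12 (cv2) and the standard library are available. Lean on these libraries where they do the work, as an engineer would, in place of code of your own. Each camera call takes 0.05 s, during which the arm holds its last target. There are 200 camera calls.

## Working session

There is one attempt and no reset: what is moved stays moved. The work goes in short steps, Python scripts to look and compute and a shell command to move; the robot and the scene stay as the last step left them, time stands still between calls to the robot, and variables do not carry over. Pictures are saved under pics/ and viewed, about 8 in all and at most 12, crops included, and the job is handed in when it is done.

```bash
mkdir -p pics; cat > h.py <<'E'
import numpy as np, cv2
from bench import r, vision
def cal(n):
    c=vision.get_calibration(n); K=np.array(c["camera_matrix"],float); R=cv2.Rodrigues(np.array(c["rvec"],float))[0]; t=np.array(c["tvec"],float).ravel(); return K,R,t
def onplane(n,u,v,z):
    K,R,t=cal(n); o=-R.T@t; d=R.T@np.linalg.solve(K,[u,v,1.]); return o+d*(z-o[2])/d[2]
def pt(n,D,u,v):
    K,R,t=cal(n); return R.T@(np.linalg.solve(K,[u,v,1.])*D[int(v),int(u)]-t)
def cloud(n,D):
    K,R,t=cal(n); v,u=np.mgrid[:D.shape[0],:D.shape[1]]
    p=np.linalg.inv(K)@np.stack([u.ravel(),v.ravel(),np.ones(u.size)])*D.ravel()
    return ((R.T@(p-t[:,None])).T).reshape(*D.shape,3)
def proj(n,p):
    K,R,t=cal(n); q=K@(R@np.array(p)+t); return q[:2]/q[2]
E
python3 - <<'E'
from h import *
for n in("scene","top"):
    I,D=vision.camera(n); cv2.imwrite(f"pics/{n}0.png",I); np.save(f"{n}0.npy",D); K,R,t=cal(n); print(n,-R.T@t,R[2],K[0,0])
print(r.read_state())
E
```

```text
scene [ 1.44798759 -0.51042513  1.1098832 ] [-0.63845346  0.39009938 -0.66347544] 516.6879834575403
top [0.36627911 0.0469313  1.42257913] [ 0.13420169 -0.02830419 -0.99054974] 547.0444558224356
{'time': 0.1, 'joint_positions': array([-1.28460183,  0.33281105, -0.0646912 ,  1.46087349,  0.0216159 ,
        1.34988177, -0.08846325]), 'joint_vel': array([-1.31974335e-03,  5.42765640e-04, -1.56026889e-04, -9.46483986e-04,
       -3.98315868e-04, -2.86041776e-05, -5.72311055e-04]), 'joint_torque': array([ 1.19982720e-03, -6.24544787e+01,  2.44253426e-02, -3.90714240e+01,
       -6.14766078e-02,  3.67639842e-02,  7.42393922e-05]), 'ee_pos': array([0.18984171, 0.59506234, 0.18982431]), 'eef_rot': array([ 0.10827436,  0.6987408 , -0.10917381,  0.69865516]), 'ft_force': array([-0.27914557, -0.30149707, -0.18618687]), 'torque': array([0.01363274, 0.00984655, 0.01187782]), 'width': 0.08679577610353617}
```

View pics/scene0.png

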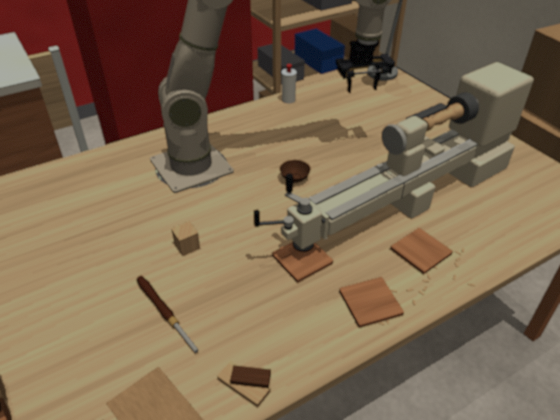

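View pics/top0.png

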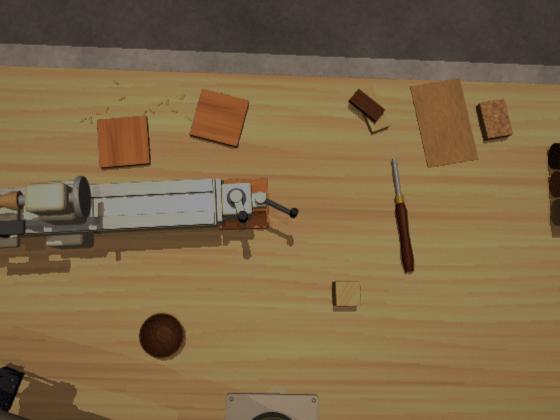

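Scene: jack at (303,225), crank grip (289,183), clamp post (257,217). Top: crank axis (236,196), grip (243,216), clamp pivot (260,197), post (293,212). There are three identical pads in the top view, at (124,142), (219,117) and (250,204). World −y is image right, so the one under the foot at (250,204) is the one meant.

```bash
python3 - <<'E'
from h import *
I=cv2.imread("pics/top0.png");D=np.load("top0.npy");C=cloud("top",D)
cv2.imwrite("pics/crop_top.png",cv2.resize(I[165:250,200:310],None,fx=7,fy=7,interpolation=cv2.INTER_CUBIC)[:600])
# dark pixels near the jack by height
dark=I.max(2)<60
sub=np.zeros_like(dark);sub[170:245,210:310]=1
for nm,lo,hi in(("grip",.25,.29),("post",.2,.225)):
    m=dark&sub&(C[...,2]>lo)&(C[...,2]<hi)
    n,l,s,c=cv2.connectedComponentsWithStats(m.astype(np.uint8))
    for i in range(1,n):
        if s[i,4]>5: print(nm,c[i],s[i],C[l==i].mean(0),C[l==i][:,2].max())
for u,v in((236,196),(243,216),(260,197),(293,212),(222,180),(222,228),(252,184),(250,210)): print(u,v,pt("top",D,u,v).round(4))
# cream bed edges: points with z .15-.17
m=(C[...,2]>.150)&(C[...,2]<.172);m[:,:100]=0;m[:,216:]=0
P=C[m][:,:2].astype(np.float32);print("bed",cv2.minAreaRect(P),len(P))
m=(C[...,2]>.172)&(C[...,2]<.19)&sub;print("housing",cv2.minAreaRect(C[m][:,:2].astype(np.float32)),m.sum())
S=cv2.imread("pics/scene0.png");cv2.imwrite("pics/crop_sc.png",cv2.resize(S[165:285,235:345],None,fx=5,fy=5,interpolation=cv2.INTER_CUBIC))
E
```

```text
grip [242.5        216.09090909] [238 211  10  11  88] [0.52296551 0.07728808 0.27104683] 0.27858480480439457
post [293.73913043 211.60869565] [290 208   8   8  46] [ 0.54401173 -0.03534255  0.2134255 ] 0.21895536609118507
236 196 [0.5757 0.0947 0.2142]
243 216 [0.5232 0.0762 0.2712]
260 197 [0.5815 0.0408 0.176 ]
293 212 [ 0.5425 -0.0334  0.2177]
222 180 [0.6503 0.14   0.0212]
222 228 [0.5247 0.1356 0.0212]
252 184 [0.6417 0.0617 0.0226]
250 210 [0.5504 0.063  0.1768]
bed ((0.5609609484672546, 0.27878108620643616), (0.1090565100312233, 0.2684229016304016), 4.458838939666748) 4487
housing ((0.5778031945228577, 0.0509585440158844), (0.09626931697130203, 0.18108642101287842), 4.340793609619141) 957
```

View pics/crop_top.png

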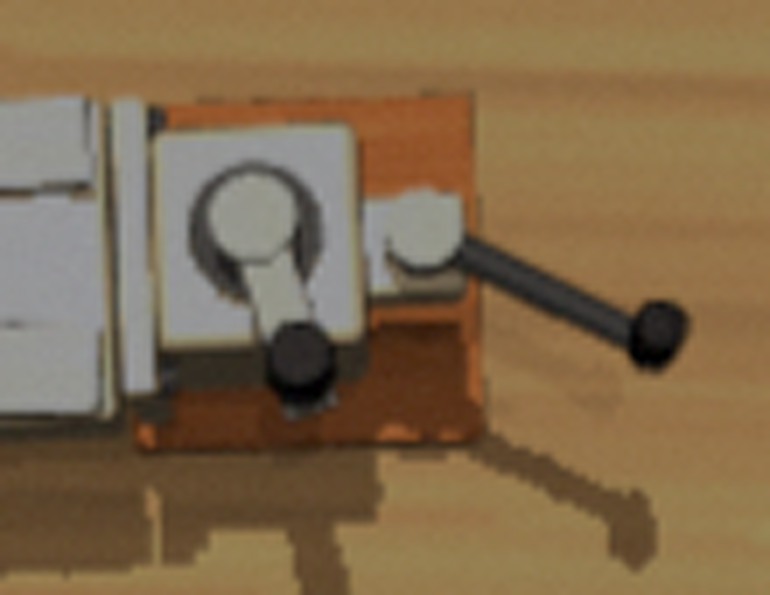

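View pics/crop_sc.png

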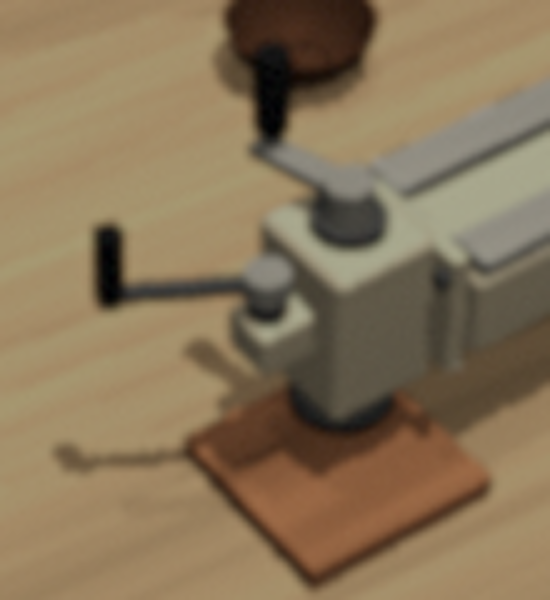

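```bash
cat >> h.py <<'E'
from scipy.spatial.transform import Rotation as Ro
def row(target,yaw=None):
    s=r.read_state();R=Ro.from_quat(s["eef_rot"]);d=R.inv().apply(np.array(target)-s["ee_pos"])/.25
    print("pos",s["ee_pos"].round(4),"shift",d.round(3)); return d
E
python3 - <<'E'
from h import *
s=r.read_state();print(Ro.from_quat(s["eef_rot"]).as_matrix().round(3))
row([.19,.595,.36]);row([.523,.077,.36])
for u,v,z in((236.1,195.7,.214),(242.5,216.1,.272),(260.7,197.1,.19),(293.7,211.6,.213)):print(onplane("top",u,v,z).round(4))
for n,p in(("axis",(.575,.0945,.209)),("grip",(.523,.077,.245)),("post",(.544,-.0353,.187))):print(n,proj("scene",p))
D=np.load("top0.npy");C=cloud("top",D);print("max z",C[60:260,:215,2].max(),C[60:260,100:215,2].max())
E
```

```text
[[-0.     0.304  0.953]
 [-0.001  0.953 -0.304]
 [-1.    -0.001  0.   ]]
pos [0.1898 0.5951 0.1898] shift [-0.681 -0.001  0.001]
pos [0.1898 0.5951 0.1898] shift [-0.679 -1.57   1.899]
[0.5764 0.0945 0.214 ]
[0.5228 0.0773 0.272 ]
[0.5789 0.0392 0.19  ]
[ 0.5441 -0.0353  0.213 ]
axis [302.46547954 201.15198699]
grip [286.87658892 182.47954093]
post [254.99656201 217.38409504]
max z 1.422579129173992 1.422579129173992
```

```bash
python3 -m pendant '-0.68 0 0 0 0 0;-0.68 0 0 0 0 0;-0.68 0 0 0 0 0;-0.68 -0.785 0.95 0 0 0;-0.68 -0.785 0.95 0 0 0;-0.68 -0.785 0.95 0 0 0;-0.68 -0.785 0.95 0 0 0;-0.68 -0.785 0.95 0 0 0' 1 40; python3 -c "
from h import *
row([.524,.077,.34])"
```

```text
time: 0.9
ee_pos: [0.3256, 0.3836, 0.3567]
eef_rot: [0.109, 0.699, -0.109, 0.699]
ft_force: [0.8, 0.1, -0.2]
width: 0.0871
pos [0.3256 0.3836 0.3567] shift [ 0.066 -0.927  1.129]
```

```bash
python3 -m pendant '0 -0.82 1 0 0 0;0 -0.82 1 0 0 0;0 -0.82 1 0 0 0;0 -0.82 1 0 0 0;0 -0.82 1 0 0 0;0 -0.82 1 0 0 0;0 -0.82 1 0 0 0;0 -0.82 1 0 0 0' 1 40; python3 -c "
from h import *
row([.524,.077,.3])"
```

```text
time: 1.7
ee_pos: [0.502, 0.1103, 0.3564]
eef_rot: [0.111, 0.698, -0.111, 0.698]
ft_force: [-0.1, -0.2, -0.6]
width: 0.0871
pos [0.502  0.1103 0.3564] shift [ 0.226 -0.099  0.125]
```

```bash
python3 -m pendant '0.18 -0.1 0.125 0 0 0;0.18 -0.1 0.125 0 0 0;0.18 -0.1 0.125 0 0 0;0.18 -0.1 0.125 0 0 0' 1 40; python3 - <<'E'
from h import *
row([.524,.077,.237])
I,D=vision.camera("scene");p=proj("scene",[.523,.077,.25]).astype(int)
cv2.imwrite("pics/s1.png",cv2.resize(I[p[1]-60:p[1]+60,p[0]-70:p[0]+70],None,fx=5,fy=5))
E
```

```text
time: 2.1
ee_pos: [0.5226, 0.0825, 0.3123]
eef_rot: [0.108, 0.699, -0.108, 0.699]
ft_force: [0.1, 0.1, 0.4]
width: 0.087
pos [0.5226 0.0825 0.3123] shift [ 0.301 -0.019  0.012]
```

View pics/s1.png

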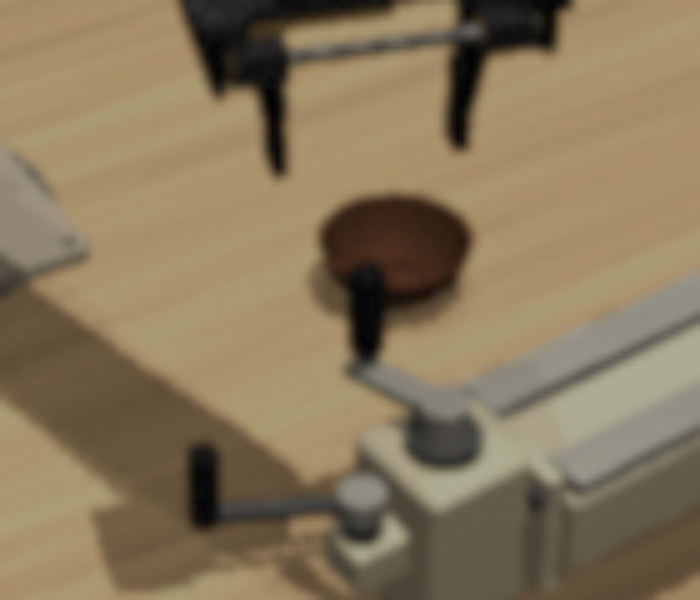

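The open jaws straddle the grip: finger tips at (278,170) and (460,145), grip at (367,310). I'll descend and grip.

```bash
python3 -m pendant '0.15 -0.019 0.012 0 0 0;0.3 -0.019 0.012 0 0 0;0.3 -0.019 0.012 0 0 0;0.3 -0.019 0.012 0 0 0' 1 40; python3 -m pendant '0 0 0 0 0 0;0 0 0 0 0 0;0 0 0 0 0 0;0 0 0 0 0 0;0 0 0 0 0 0;0 0 0 0 0 0;0 0 0 0 0 0;0 0 0 0 0 0' -1 40;  python3 -m pendant '0 0 0 0 0 0;0 0 0 0 0 0'
```

```text
time: 2.55
ee_pos: [0.5244, 0.0766, 0.2383]
eef_rot: [0.109, 0.699, -0.108, 0.699]
ft_force: [-0.1, 0.2, 0.9]
width: 0.0867
time: 3.35
ee_pos: [0.5243, 0.0757, 0.2367]
eef_rot: [0.109, 0.699, -0.109, 0.699]
ft_force: [2.1, 4.8, -1.2]
width: 0.031
time: 3.55
ee_pos: [0.5251, 0.0798, 0.2368]
eef_rot: [0.109, 0.698, -0.106, 0.699]
ft_force: [5.5, 12.1, -4.4]
width: 0.0173
```

```bash
python3 -m pendant '0 0 0 0 0 0'; python3 - <<'E'
from h import *
for n in("scene","top"):
    I,D=vision.camera(n);p=proj(n,[.523,.077,.25]).astype(int)
    cv2.imwrite(f"pics/{n}2.png",cv2.resize(I[p[1]-40:p[1]+40,p[0]-50:p[0]+50],None,fx=5,fy=5))
a=[cv2.imread(f"pics/{n}2.png") for n in("scene","top")];cv2.imwrite("pics/g2.png",cv2.resize(np.hstack(a),(800,320)))
E
```

```text
time: 3.65
ee_pos: [0.5251, 0.0798, 0.2368]
eef_rot: [0.109, 0.698, -0.106, 0.699]
ft_force: [5.6, 11.9, -3.9]
width: 0.0171
```

View pics/g2.png

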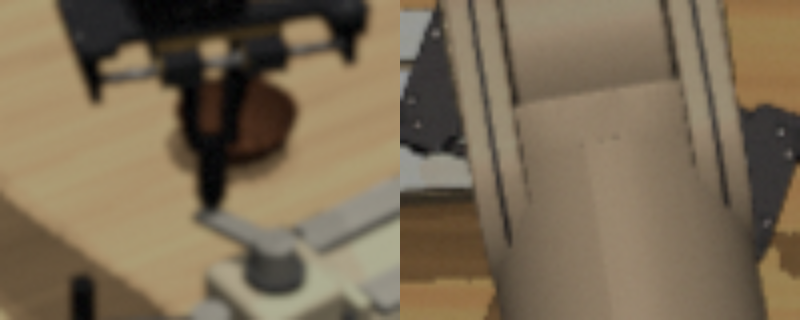

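```bash
cat > tab.py <<'E'
import numpy as np,sys
ty=np.array([.304,.953]);tz=np.array([.953,-.304]);ax=np.array([.576,.095]);rad=.055
def P(a): return ax+rad*np.array([np.cos(a),np.sin(a)])
def table(c,a,n,k=4,st=.1):
    for g in range(n):
        rows=[]
        for i in range(1,k+1):
            d=P(a-st*i)-c; s=np.round([d@ty/.25,d@tz/.25],3); rows.append(f"0 {s[0]:g} {s[1]:g} 0 0 0")
        a-=st*k; c=c+.25*(s[0]*ty+s[1]*tz); print(g,f"{a:.3f}",";".join(rows))
if __name__=="__main__": table(np.array([.5243,.0765]),np.radians(199.7),22)
E
python3 tab.py
```

```text
0 3.085 0 0.018 -0.013 0 0 0;0 0.037 -0.023 0 0 0;0 0.057 -0.032 0 0 0;0 0.078 -0.038 0 0 0
1 2.685 0 0.022 -0.005 0 0 0;0 0.044 -0.007 0 0 0;0 0.066 -0.007 0 0 0;0 0.088 -0.005 0 0 0
2 2.285 0 0.021 0.004 0 0 0;0 0.042 0.011 0 0 0;0 0.062 0.019 0 0 0;0 0.082 0.03 0 0 0
3 1.885 0 0.018 0.012 0 0 0;0 0.035 0.026 0 0 0;0 0.05 0.042 0 0 0;0 0.064 0.059 0 0 0
4 1.485 0 0.012 0.019 0 0 0;0 0.022 0.038 0 0 0;0 0.03 0.059 0 0 0;0 0.036 0.08 0 0 0
5 1.085 0 0.004 0.021 0 0 0;0 0.005 0.043 0 0 0;0 0.005 0.065 0 0 0;0 0.002 0.087 0 0 0
6 0.685 0 -0.005 0.022 0 0 0;0 -0.012 0.042 0 0 0;0 -0.021 0.062 0 0 0;0 -0.032 0.081 0 0 0
7 0.285 0 -0.013 0.018 0 0 0;0 -0.028 0.035 0 0 0;0 -0.044 0.05 0 0 0;0 -0.062 0.063 0 0 0
8 -0.115 0 -0.018 0.011 0 0 0;0 -0.038 0.021 0 0 0;0 -0.059 0.028 0 0 0;0 -0.08 0.033 0 0 0
9 -0.515 0 -0.022 0.003 0 0 0;0 -0.044 0.004 0 0 0;0 -0.066 0.003 0 0 0;0 -0.088 -0 0 0 0
10 -0.915 0 -0.021 -0.006 0 0 0;0 -0.042 -0.013 0 0 0;0 -0.061 -0.023 0 0 0;0 -0.08 -0.035 0 0 0
11 -1.315 0 -0.017 -0.013 0 0 0;0 -0.033 -0.028 0 0 0;0 -0.048 -0.045 0 0 0;0 -0.06 -0.063 0 0 0
12 -1.715
[... 209 characters left out ...]
0 0 0;0 0.015 -0.041 0 0 0;0 0.025 -0.061 0 0 0;0 0.037 -0.079 0 0 0
15 -2.915 0 0.014 -0.017 0 0 0;0 0.03 -0.033 0 0 0;0 0.047 -0.047 0 0 0;0 0.065 -0.059 0 0 0
16 -3.315 0 0.019 -0.01 0 0 0;0 0.04 -0.018 0 0 0;0 0.061 -0.024 0 0 0;0 0.083 -0.028 0 0 0
17 -3.715 0 0.021 -0.002 0 0 0;0 0.043 -0.002 0 0 0;0 0.065 0.001 0 0 0;0 0.087 0.005 0 0 0
18 -4.115 0 0.021 0.007 0 0 0;0 0.041 0.016 0 0 0;0 0.06 0.027 0 0 0;0 0.078 0.039 0 0 0
19 -4.515 0 0.016 0.015 0 0 0;0 0.032 0.031 0 0 0;0 0.045 0.048 0 0 0;0 0.057 0.067 0 0 0
20 -4.915 0 0.009 0.02 0 0 0;0 0.017 0.04 0 0 0;0 0.023 0.061 0 0 0;0 0.026 0.083 0 0 0
21 -5.315 0 0.001 0.022 0 0 0;0 0 0.044 0 0 0;0 -0.003 0.066 0 0 0;0 -0.008 0.087 0 0 0
```

```bash
cat > m.py <<'E'
from h import *
ax=np.array([.576,.095]);s=r.read_state();d=s["ee_pos"][:2]-ax;a=np.arctan2(d[1],d[0]);f=s["ft_force"]
t=np.array([np.sin(a),-np.cos(a)]);u=d/np.hypot(*d)
print(f"t{s['time']:.2f} p{s['ee_pos'].round(4)} ang{a:.3f} rad{np.hypot(*d):.4f} Ft{-f[:2]@t:.2f} Fr{f[:2]@u:.2f} Fz{f[2]:.1f} w{s['width']:.4f}")
E
python3 m.py
python3 -m pendant '0 0.018 -0.013 0 0 0;0 0.037 -0.023 0 0 0;0 0.057 -0.032 0 0 0;0 0.078 -0.038 0 0 0' >/dev/null; python3 m.py
python3 -m pendant '0 0.022 -0.005 0 0 0;0 0.044 -0.007 0 0 0;0 0.066 -0.007 0 0 0;0 0.088 -0.005 0 0 0' >/dev/null; python3 m.py
```

```text
t3.75 p[0.5251 0.0798 0.2368] ang-2.851 rad0.0532 Ft-9.88 Fr-8.72 Fz-3.4 w0.0169
t4.15 p[0.522  0.0936 0.2367] ang-3.116 rad0.0540 Ft11.57 Fr-0.37 Fz1.2 w0.0173
t4.55 p[0.5245 0.116  0.2365] ang2.753 rad0.0556 Ft11.73 Fr10.75 Fz9.9 w0.0167
```

```bash

python3 -m pendant '0 0.021 0.004 0 0 0;0 0.042 0.011 0 0 0;0 0.062 0.019 0 0 0;0 0.082 0.03 0 0 0' >/dev/null; python3 m.py
python3 -m pendant '0 0.018 0.012 0 0 0;0 0.035 0.026 0 0 0;0 0.05 0.042 0 0 0;0 0.064 0.059 0 0 0' >/dev/null; python3 m.py
```

```text
t4.95 p[0.5366 0.1366 0.2365] ang2.328 rad0.0573 Ft10.96 Fr13.63 Fz9.0 w0.0172
t5.35 p[0.5558 0.15   0.2366] ang1.923 rad0.0586 Ft11.57 Fr12.63 Fz7.3 w0.0168
```

```bash
sed -i 's/\.576,\.095/.577,.0988/' m.py
python3 -m pendant '0 0.016 0.019 0 0 0;0 0.030 0.038 0 0 0;0 0.042 0.059 0 0 0;0 0.052 0.08 0 0 0' >/dev/null; python3 m.py
python3 -m pendant '0 0.004 0.021 0 0 0;0 0.005 0.043 0 0 0;0 0.005 0.065 0 0 0;0 0.002 0.087 0 0 0' >/dev/null; python3 m.py
```

```text
t5.75 p[0.58   0.1544 0.2366] ang1.517 rad0.0557 Ft10.96 Fr0.53 Fz5.7 w0.0173
t6.15 p[0.601  0.1488 0.2367] ang1.123 rad0.0555 Ft10.47 Fr-0.12 Fz5.0 w0.0171
```

```bash

python3 -m pendant '0 -0.005 0.022 0 0 0;0 -0.012 0.042 0 0 0;0 -0.021 0.062 0 0 0;0 -0.032 0.081 0 0 0' >/dev/null; python3 m.py
python3 -m pendant '0 -0.013 0.018 0 0 0;0 -0.028 0.035 0 0 0;0 -0.044 0.05 0 0 0;0 -0.062 0.063 0 0 0' >/dev/null; python3 m.py
```

```text
t6.55 p[0.6181 0.1359 0.2367] ang0.734 rad0.0553 Ft10.88 Fr-0.80 Fz4.0 w0.0170
t6.95 p[0.6288 0.1172 0.2367] ang0.342 rad0.0550 Ft10.39 Fr-2.53 Fz3.1 w0.0172
```

```bash

python3 -m pendant '0 -0.018 0.011 0 0 0;0 -0.038 0.021 0 0 0;0 -0.059 0.028 0 0 0;0 -0.08 0.033 0 0 0' >/dev/null; python3 m.py
python3 -m pendant '0 -0.022 0.003 0 0 0;0 -0.044 0.004 0 0 0;0 -0.066 0.003 0 0 0;0 -0.088 0 0 0 0' >/dev/null; python3 m.py
```

```text
t7.35 p[0.6316 0.0961 0.2368] ang-0.049 rad0.0547 Ft10.92 Fr0.05 Fz-0.0 w0.0172
t7.75 p[0.6258 0.0747 0.2368] ang-0.459 rad0.0544 Ft10.35 Fr-0.34 Fz-0.5 w0.0170
```

```bash

python3 -m pendant '0 -0.021 -0.006 0 0 0;0 -0.042 -0.013 0 0 0;0 -0.061 -0.023 0 0 0;0 -0.08 -0.035 0 0 0' >/dev/null; python3 m.py
python3 -m pendant '0 -0.017 -0.013 0 0 0;0 -0.033 -0.028 0 0 0;0 -0.048 -0.045 0 0 0;0 -0.06 -0.063 0 0 0' >/dev/null; python3 m.py
```

```text
t8.15 p[0.612  0.0573 0.2368] ang-0.871 rad0.0543 Ft10.58 Fr-1.87 Fz-3.3 w0.0170
t8.55 p[0.5927 0.0468 0.2368] ang-1.278 rad0.0543 Ft11.25 Fr-2.61 Fz-5.1 w0.0171
```

```bash

python3 -m pendant '0 -0.011 -0.019 0 0 0;0 -0.02 -0.039 0 0 0;0 -0.027 -0.06 0 0 0;0 -0.032 -0.081 0 0 0' >/dev/null; python3 m.py
python3 -m pendant '0 -0.002 -0.022 0 0 0;0 -0.002 -0.044 0 0 0;0 -0.001 -0.066 0 0 0;0 0.003 -0.088 0 0 0' >/dev/null; python3 m.py
```

```text
t8.95 p[0.5712 0.0446 0.2369] ang-1.678 rad0.0545 Ft11.40 Fr-4.71 Fz-4.6 w0.0172
t9.35 p[0.5507 0.0509 0.2369] ang-2.073 rad0.0547 Ft9.68 Fr-6.38 Fz-6.5 w0.0172
```

```bash

python3 -m pendant '0 0.007 -0.021 0 0 0;0 0.015 -0.041 0 0 0;0 0.025 -0.061 0 0 0;0 0.037 -0.079 0 0 0' >/dev/null; python3 m.py
python3 -m pendant '0 0.014 -0.017 0 0 0;0 0.03 -0.033 0 0 0;0 0.047 -0.047 0 0 0;0 0.065 -0.059 0 0 0' >/dev/null; python3 m.py
```

```text
t9.75 p[0.5345 0.064  0.2368] ang-2.455 rad0.0549 Ft11.85 Fr-5.10 Fz-5.3 w0.0174
t10.15 p[0.5246 0.0818 0.2367] ang-2.828 rad0.0551 Ft12.37 Fr-0.60 Fz-0.2 w0.0173
```

```bash

python3 -m pendant '0 0.019 -0.01 0 0 0;0 0.04 -0.018 0 0 0' >/dev/null; python3 m.py
python3 -m pendant '0 0.021 -0.006 0 0 0;0 0.043 -0.010 0 0 0' >/dev/null; python3 m.py
```

```text
t10.35 p[0.5223 0.0919 0.2366] ang-3.016 rad0.0551 Ft13.63 Fr4.94 Fz4.1 w0.0174
t10.55 p[0.522  0.1029 0.2366] ang3.067 rad0.0551 Ft14.10 Fr8.94 Fz7.0 w0.0171
```

```bash

python3 -m pendant '0 0.021 -0.002 0 0 0;0 0.043 -0.002 0 0 0' >/dev/null; python3 m.py
python3 -m pendant '0 0.022 0.003 0 0 0;0 0.044 0.007 0 0 0' >/dev/null; python3 m.py
```

```text
t10.75 p[0.5239 0.114  0.2365] ang2.863 rad0.0552 Ft15.74 Fr9.96 Fz8.5 w0.0170
t10.95 p[0.5282 0.1249 0.2365] ang2.649 rad0.0553 Ft17.66 Fr9.85 Fz10.0 w0.0171
```

```bash

python3 -m pendant '0 0.02 0.008 0 0 0' >/dev/null; python3 m.py
python3 -m pendant '0 0 0 0 0 0;0 0 0 0 0 0;0 0 0 0 0 0' >/dev/null; python3 m.py
```

```text
t11.05 p[0.5312 0.1298 0.2365] ang2.545 rad0.0553 Ft16.00 Fr12.92 Fz10.2 w0.0170
t11.35 p[0.5318 0.1308 0.2365] ang2.527 rad0.0554 Ft12.06 Fr9.33 Fz8.6 w0.0172
```

```bash

python3 -m pendant '0 0 0 0 0 0;0 0 0 0 0 0;0 0 0 0 0 0;0 0 0 0 0 0;0 0 0 0 0 0;0 0 0 0 0 0' 0.6 20; python3 m.py
python3 -m pendant '-0.15 0 0 0 0 0;-0.3 0 0 0 0 0;-0.3 0 0 0 0 0;-0.3 0 0 0 0 0'; python3 - <<'E'
from h import *
row([.544,-.033,.31]);row([.544,-.033,.187])
E
```

```text
time: 11.95
ee_pos: [0.5345, 0.1321, 0.2367]
eef_rot: [0.109, 0.699, -0.109, 0.699]
ft_force: [-0.2, 0.2, 0.1]
width: 0.0572
t11.95 p[0.5345 0.1321 0.2367] ang2.478 rad0.0540 Ft-0.07 Fr0.28 Fz0.1 w0.0572
time: 12.35
ee_pos: [0.5348, 0.132, 0.3122]
eef_rot: [0.109, 0.698, -0.108, 0.699]
ft_force: [1.0, -1.0, -0.4]
width: 0.0693
pos [0.5348 0.132  0.3122] shift [ 0.008 -0.618  0.236]
pos [0.5348 0.132  0.3122] shift [ 0.5   -0.618  0.235]
```

```bash

python3 -m pendant '0 -0.618 0.236 0 0 0;0 -0.618 0.236 0 0 0;0 -0.618 0.236 0 0 0;0 -0.618 0.236 0 0 0;0 -0.618 0.236 0 0 0;0 -0.618 0.236 0 0 0' 0.3; python3 - <<'E'
from h import *
row([.544,-.033,.187])
I,D=vision.camera("scene");p=proj("scene",[.56,.03,.2]).astype(int)
cv2.imwrite("pics/s3.png",cv2.resize(I[p[1]-70:p[1]+50,p[0]-80:p[0]+80],None,fx=5,fy=5))
E
```

```text
time: 12.95
ee_pos: [0.5433, -0.0324, 0.3106]
eef_rot: [0.109, 0.699, -0.109, 0.698]
ft_force: [-0.2, 0.9, -0.5]
width: 0.0566
pos [ 0.5433 -0.0324  0.3106] shift [ 0.495 -0.001  0.004]
```

View pics/s3.png

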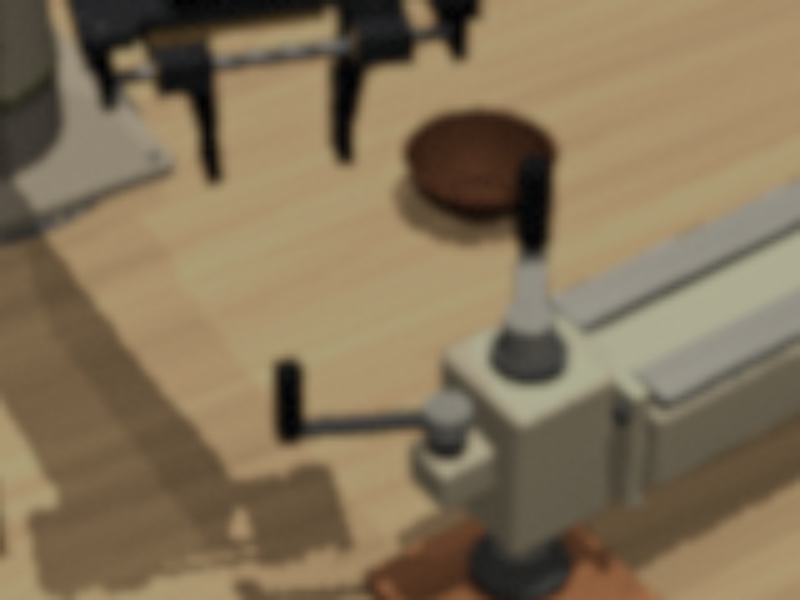

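Foot seated on the pad at (520,570), crank at (533,200), post at (289,400), fingers' midpoint at (278,170). I'll check the column offset numerically, then descend.

```bash
python3 - <<'E'
from h import *
p=proj("scene",[.56,.03,.2]).astype(int)
f=lambda q:((proj("scene",q)-p+[80,70])*5).round()
for q in([.5433,-.0324,.3106],[.544,-.033,.187],[.544,-.033,.213],[.544,-.028,.187],[.549,-.033,.187]):print(q,f(q))
E
```

```text
[0.5433, -0.0324, 0.3106] [277. 211.]
[0.544, -0.033, 0.187] [284. 395.]
[0.544, -0.033, 0.213] [282. 359.]
[0.544, -0.028, 0.187] [292. 392.]
[0.549, -0.033, 0.187] [288. 401.]
```

```bash

python3 -m pendant '0.2 0.009 0.009 0 0 0;0.4 0.009 0.009 0 0 0;0.49 0.009 0.009 0 0 0;0.49 0.009 0.009 0 0 0;0.49 0.009 0.009 0 0 0' 0.3;
python3 -m pendant '0 0 0 0 0 0;0 0 0 0 0 0;0 0 0 0 0 0;0 0 0 0 0 0;0 0 0 0 0 0;0 0 0 0 0 0;0 0 0 0 0 0;0 0 0 0 0 0' -1 20;
```

```text
time: 13.5
ee_pos: [0.5468, -0.0306, 0.1899]
eef_rot: [0.108, 0.699, -0.108, 0.699]
ft_force: [-0.2, -0.9, -0.0]
width: 0.0568
time: 14.3
ee_pos: [0.5465, -0.0317, 0.1892]
eef_rot: [0.109, 0.699, -0.109, 0.699]
ft_force: [0.0, -1.3, -0.9]
width: 0.0033
```

```bash
python3 - <<'E'
from h import *
I,D=vision.camera("scene");p=proj("scene",[.545,-.03,.2]).astype(int)
J=cv2.convertScaleAbs(I,alpha=1.6,beta=20)
cv2.imwrite("pics/s4.png",cv2.resize(J[p[1]-40:p[1]+35,p[0]-50:p[0]+50],None,fx=8,fy=8,interpolation=cv2.INTER_CUBIC))
print(r.read_state()["width"],((proj("scene",r.read_state()["ee_pos"])-p+[50,40])*8))
E
```

```text
0.0020125489915323266 [404.83822983 350.75066478]
```

View pics/s4.png

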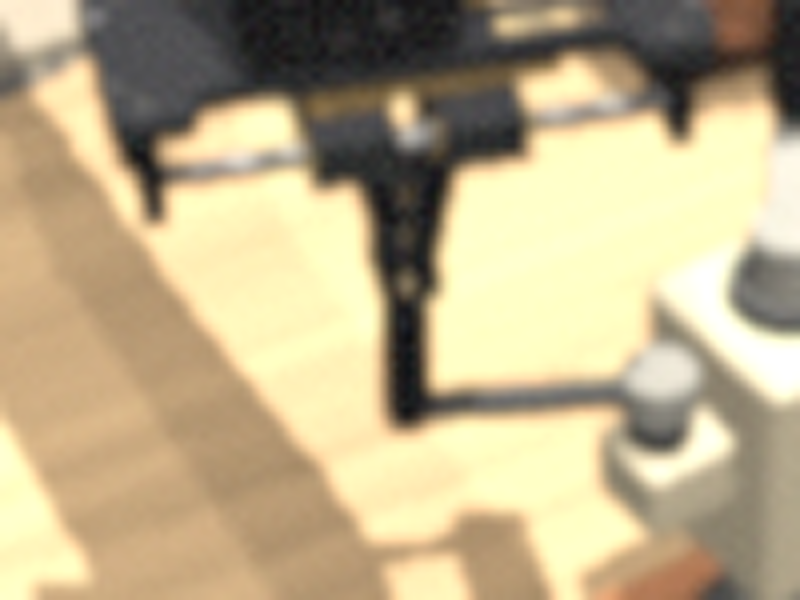

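```bash
python3 - <<'E'
from h import *
I,D=vision.camera("scene");p=proj("scene",[.545,-.03,.2]).astype(int)
for v in range(180,430,12):
    u=p[0]-50+405/8; w=p[1]-40+v/8; print(v,pt("scene",D,u,w).round(4),I[int(w),int(u)])
E
```

```text
180 [ 0.5543 -0.0335  0.2692] [13 14 13]
192 [ 0.5488 -0.0307  0.2591] [11  8  9]
204 [ 0.5524 -0.0328  0.2576] [12 13 13]
216 [ 0.5444 -0.0287  0.2449] [7 9 8]
228 [ 0.5514 -0.0326  0.2467] [11  8  9]
240 [ 0.5443 -0.0289  0.2347] [13 13 13]
252 [ 0.5554 -0.035   0.2405] [10 11 10]
264 [ 0.5535 -0.0342  0.2336] [12 11 10]
276 [ 0.5592 -0.0374  0.2341] [15 15 14]
288 [ 0.5568 -0.0362  0.2267] [19 22 24]
300 [ 0.5587 -0.0374  0.2235] [14 14 15]
312 [ 0.5534 -0.0348  0.2131] [10  7  6]
324 [ 0.5543 -0.0354  0.2087] [7 7 4]
336 [ 0.5551 -0.036   0.2043] [1 0 0]
348 [ 0.5575 -0.0375  0.2016] [9 7 6]
360 [ 0.5548 -0.0362  0.1936] [4 5 3]
372 [ 0.5599 -0.0391  0.1936] [8 5 1]
384 [ 0.556  -0.0372  0.1843] [7 4 3]
396 [ 0.5597 -0.0393  0.1828] [5 2 2]
408 [ 0.5575 -0.0383  0.1751] [4 4 7]
420 [ 0.5565 -0.038   0.1687] [15 22 29]
```

Depth shows the shut finger tips ending at z≈0.22, just above the post top (0.213). The reported TCP sits about 28 mm below the visible tips, so I'll open, go lower and grip again.

```bash

python3 -m pendant '0 0 0 0 0 0;0 0 0 0 0 0;0 0 0 0 0 0;0 0 0 0 0 0;0 0 0 0 0 0;0 0 0 0 0 0' 0.3
python3 -m pendant '0.04 0 0 0 0 0;0.08 0 0 0 0 0;0.11 0 0 0 0 0;0.11 0 0 0 0 0' 0.3
python3 -m pendant '0 0 0 0 0 0;0 0 0 0 0 0;0 0 0 0 0 0;0 0 0 0 0 0;0 0 0 0 0 0;0 0 0 0 0 0;0 0 0 0 0 0' -1 20;
```

```text
time: 15.0
ee_pos: [0.5465, -0.0317, 0.1892]
eef_rot: [0.109, 0.699, -0.109, 0.699]
ft_force: [0.3, 0.5, 0.7]
width: 0.0409
time: 15.4
ee_pos: [0.5456, -0.0317, 0.16]
eef_rot: [0.109, 0.7, -0.109, 0.698]
ft_force: [-0.4, -0.5, -0.1]
width: 0.0564
time: 16.1
ee_pos: [0.5462, -0.0327, 0.1618]
eef_rot: [0.109, 0.699, -0.109, 0.699]
ft_force: [-2.8, -4.2, 2.3]
width: 0.0173
```

```bash

python3 -m pendant '0 0 0 0 0 0;0 0 0 0 0 0'; python3 - <<'E'
import numpy as np
ty=np.array([.304,.953]);tz=np.array([.953,-.304])
c=np.array([.546,-.0325]); 
yaw=.077; d=lambda q:np.array([np.sin(q-.55+yaw),-np.cos(q-.55+yaw)])*.085
piv=c-d(.03)
print(piv)
for q in np.arange(.1,1.2,.07):
    e=(piv+d(q)-c); print(round(q,2),(e@ty/.25).round(3),(e@tz/.25).round(3),(c+e).round(3))
E
```

```text
time: 16.3
ee_pos: [0.5463, -0.0327, 0.1618]
eef_rot: [0.109, 0.699, -0.109, 0.699]
ft_force: [-2.8, -4.5, 2.3]
width: 0.0172
[0.5824354  0.04429493]
0.1 -0.002 0.024 [ 0.551 -0.035]
0.17 -0.003 0.047 [ 0.557 -0.037]
0.24 -0.002 0.071 [ 0.563 -0.038]
0.31 0.001 0.095 [ 0.569 -0.04 ]
0.38 0.005 0.118 [ 0.575 -0.04 ]
0.45 0.011 0.141 [ 0.58  -0.041]
0.52 0.018 0.164 [ 0.586 -0.041]
0.59 0.027 0.186 [ 0.592 -0.04 ]
0.66 0.038 0.207 [ 0.598 -0.039]
0.73 0.05 0.228 [ 0.604 -0.038]
0.8 0.063 0.247 [ 0.61  -0.036]
0.87 0.078 0.266 [ 0.615 -0.034]
0.94 0.094 0.284 [ 0.621 -0.032]
1.01 0.112 0.3 [ 0.626 -0.029]
1.08 0.13 0.315 [ 0.631 -0.026]
1.15 0.149 0.329 [ 0.636 -0.022]
```

Gripped (17 mm, post 18 mm). Now I'll swing along the arc, in two calls.

```bash

python3 -m pendant '0 -0.002 0.024 0 0 0;0 -0.003 0.047 0 0 0;0 -0.002 0.071 0 0 0;0 0.001 0.095 0 0 0;0 0.005 0.118 0 0 0;0 0.011 0.141 0 0 0;0 0.018 0.164 0 0 0;0 0.027 0.186 0 0 0'
```

```text
time: 17.1
ee_pos: [0.5923, -0.0418, 0.1618]
eef_rot: [0.108, 0.699, -0.11, 0.698]
ft_force: [-5.3, -8.6, 4.8]
width: 0.0171
```

```bash

python3 -m pendant '0 0.004 0.021 0 0 0;0 0.013 0.042 0 0 0;0 0.026 0.061 0 0 0;0 0.041 0.08 0 0 0;0 0.057 0.098 0 0 0;0 0.075 0.114 0 0 0;0 0.093 0.129 0 0 0;0 0.112 0.143 0 0 0'; python3 -m pendant '0 0 0 0 0 0;0 0 0 0 0 0'
```

```text
time: 17.9
ee_pos: [0.6363, -0.0299, 0.1619]
eef_rot: [0.108, 0.697, -0.113, 0.7]
ft_force: [4.6, -18.9, -2.2]
width: 0.0174
time: 18.1
ee_pos: [0.6372, -0.0294, 0.162]
eef_rot: [0.108, 0.697, -0.112, 0.7]
ft_force: [8.3, -16.7, -3.7]
width: 0.0173
```

```bash

python3 -m pendant '0 0.013 0.009 0 0 0;0 0.013 0.009 0 0 0;0 0.013 0.009 0 0 0'
python3 -m pendant '0 -0.02 0 0 0 0;0 -0.04 0 0 0 0;0 -0.04 0 0 0 0'
python3 -m pendant '0 0 0 0 0 0;0 0 0 0 0 0;0 0 0 0 0 0;0 0 0 0 0 0;0 0 0 0 0 0' 0.2 20
python3 -m pendant '-0.2 0 0 0 0 0;-0.4 0 0 0 0 0;-0.7 0 0 0 0 0;-0.7 0 0 0 0 0;-0.7 0 0 0 0 0'
python3 -m pendant '0 0 -0.9 0 0 0;0 0 -0.9 0 0 0;0 0 -0.9 0 0 0;0 0 -0.9 0 0 0;0 0 -0.9 0 0 0;0 0 -0.9 0 0 0'
python3 - <<'E'
from h import *
out=[]
for n,q in(("scene",[.58,.03,.15]),("top",[.55,.05,.15])):
    I,D=vision.camera(n);p=proj(n,q).astype(int); out.append(cv2.resize(I[p[1]-75:p[1]+75,p[0]-60:p[0]+60],None,fx=3.3,fy=3.3))
cv2.imwrite("pics/end.png",np.hstack(out))
C=cloud("top",D);m=(I.max(2)<60)&(C[...,2]>.195)&(C[...,2]<.225)&(np.hypot(C[...,0]-.637,C[...,1]+.029)<.06)
print("post",C[m].mean(0),m.sum())
E
```

```text
time: 18.4
ee_pos: [0.6402, -0.0277, 0.162]
eef_rot: [0.108, 0.697, -0.113, 0.7]
ft_force: [8.5, -18.4, -4.5]
width: 0.0174
time: 18.7
ee_pos: [0.6362, -0.0303, 0.1619]
eef_rot: [0.109, 0.698, -0.108, 0.699]
ft_force: [4.7, -0.6, 0.0]
width: 0.0177
time: 19.2
ee_pos: [0.6354, -0.0306, 0.1616]
eef_rot: [0.109, 0.699, -0.109, 0.699]
ft_force: [-0.1, 0.1, -0.0]
width: 0.0478
time: 19.7
ee_pos: [0.6368, -0.0312, 0.3412]
eef_rot: [0.109, 0.696, -0.108, 0.701]
ft_force: [-0.2, -0.8, -0.8]
width: 0.0523
time: 20.3
ee_pos: [0.4187, 0.039, 0.3367]
eef_rot: [0.108, 0.699, -0.107, 0.699]
ft_force: [0.8, -0.0, -0.1]
width: 0.0522
post [ 0.62393173 -0.03016305  0.21271316] 49
```

View pics/end.png

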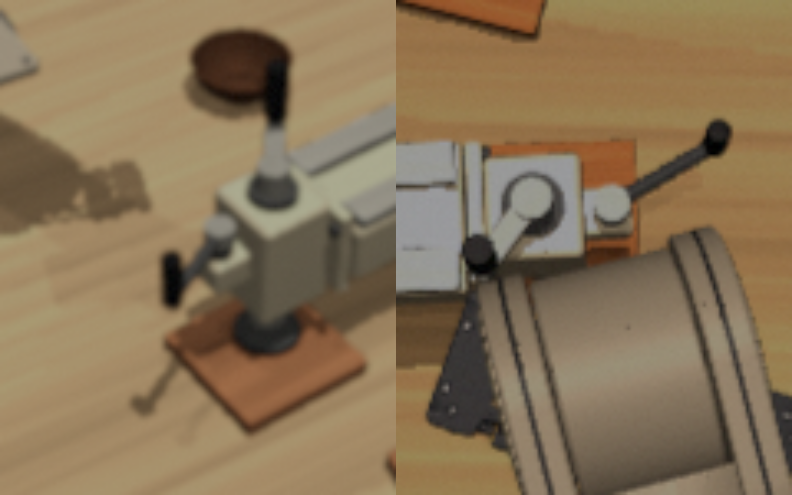

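The post reads about 1.04 rad. That is over the threshold, but my side release pulled it back a few mm. I'll regrip it and push it firmly to the stop.

```bash

python3 -m pendant '0 0 0.9 0 0 0;0 0 0.9 0 0 0;0 0 0.9 0 0 0;0 0 0.9 0 0 0;0 0 0.9 0 0 0;0 0 0.9 0 0 0;0 0 0.9 0 0 0' 0.4 20
python3 -m pendant '0.2 0 0 0 0 0;0.4 0 0 0 0 0;0.6 0 0 0 0 0;0.7 0 0 0 0 0;0.7 0 0 0 0 0;0.7 0 0 0 0 0'
python3 -m pendant '0 0 0 0 0 0;0 0 0 0 0 0;0 0 0 0 0 0;0 0 0 0 0 0;0 0 0 0 0 0;0 0 0 0 0 0;0 0 0 0 0 0' -1 20
```

```text
time: 21.1
ee_pos: [0.6359, -0.0318, 0.3351]
eef_rot: [0.108, 0.699, -0.11, 0.698]
ft_force: [-0.6, -0.0, 1.0]
width: 0.0606
time: 21.7
ee_pos: [0.6357, -0.0305, 0.1633]
eef_rot: [0.109, 0.698, -0.108, 0.699]
ft_force: [-0.4, -0.2, 0.4]
width: 0.0615
time: 22.4
ee_pos: [0.6354, -0.0305, 0.1617]
eef_rot: [0.109, 0.699, -0.109, 0.699]
ft_force: [-0.8, 2.4, 0.2]
width: 0.0174
```

```bash
for i in 1; do :; done
python3 -m pendant '0 0.007 0.005 0 0 0;0 0.013 0.009 0 0 0;0 0.013 0.009 0 0 0'
python3 -m pendant '0 0.007 0.005 0 0 0;0 0.013 0.009 0 0 0;0 0.013 0.009 0 0 0'
python3 -m pendant '0 0.007 0.005 0 0 0;0 0.013 0.009 0 0 0;0 0.013 0.009 0 0 0'
```

```text
time: 22.7
ee_pos: [0.6382, -0.0288, 0.1617]
eef_rot: [0.109, 0.699, -0.109, 0.698]
ft_force: [-3.5, -2.9, 2.0]
width: 0.017
time: 23.0
ee_pos: [0.641, -0.0273, 0.1617]
eef_rot: [0.109, 0.699, -0.11, 0.698]
ft_force: [-6.6, -3.5, 3.1]
width: 0.0176
time: 23.3
ee_pos: [0.6412, -0.0274, 0.1615]
eef_rot: [0.109, 0.701, -0.112, 0.696]
ft_force: [-21.4, -8.0, 10.0]
width: 0.0175
```

At the stop: force jumped to 23 N with no motion. I'll relieve it slightly, open and lift straight away.

```bash

python3 -m pendant '0 -0.013 -0.009 0 0 0;0 -0.013 -0.009 0 0 0'
python3 -m pendant '0 0 0 0 0 0;0 0 0 0 0 0;0 0 0 0 0 0;0 0 0 0 0 0;0 0 0 0 0 0' 0.2 20
python3 -m pendant '-0.2 0 0 0 0 0;-0.4 0 0 0 0 0;-0.7 0 0 0 0 0;-0.7 0 0 0 0 0;-0.7 0 0 0 0 0'
python3 -m pendant '0 0 -0.9 0 0 0;0 0 -0.9 0 0 0;0 0 -0.9 0 0 0;0 0 -0.9 0 0 0;0 0 -0.9 0 0 0;0 0 -0.9 0 0 0;0 0 -0.9 0 0 0'
python3 - <<'E'
from h import *
I,D=vision.camera("top");p=proj("top",[.55,.05,.15]).astype(int)
C=cloud("top",D);m=(I.max(2)<60)&(C[...,2]>.195)&(C[...,2]<.225)&(np.hypot(C[...,0]-.637,C[...,1]+.029)<.06)
q=C[m].mean(0);print("post",q,m.sum(),"swing",np.arctan2(q[0]-.579,.0392-q[1])+np.arctan2(.579-.544,.0392+.0353))
cv2.imwrite("pics/end2.png",cv2.resize(I[p[1]-75:p[1]+75,p[0]-60:p[0]+60],None,fx=4,fy=4))
E
```

```text
time: 23.5
ee_pos: [0.6412, -0.0273, 0.1617]
eef_rot: [0.109, 0.699, -0.11, 0.698]
ft_force: [-6.5, -3.7, 2.8]
width: 0.0173
time: 24.0
ee_pos: [0.6419, -0.0257, 0.1617]
eef_rot: [0.109, 0.699, -0.109, 0.699]
ft_force: [0.3, 0.1, -1.2]
width: 0.0479
time: 24.5
ee_pos: [0.6432, -0.0263, 0.3412]
eef_rot: [0.109, 0.696, -0.108, 0.701]
ft_force: [0.5, -0.9, 0.3]
width: 0.052
time: 25.2
ee_pos: [0.4273, 0.0426, 0.3364]
eef_rot: [0.109, 0.699, -0.108, 0.699]
ft_force: [-0.1, -0.1, 1.2]
width: 0.0522
post [ 0.62854528 -0.02717936  0.21230023] 51 swing 1.0803864302056478
```

View pics/end2.png

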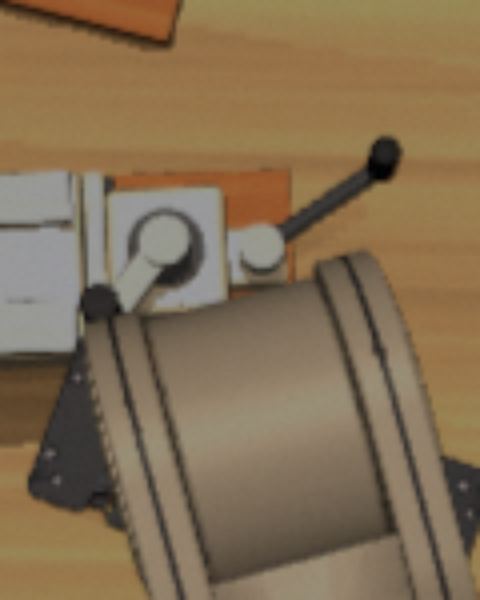

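The post now stands at (385,158), a swing of about 1.08 rad. The crank is unmoved and the arm is clear, so I'm handing in.

```bash
python3 -c "
from bench import close_job
print(close_job())"
```

```text
the job is handed in; nothing more can be done
None
```

I wound the crank until the foot bore on the pad, swung the clamp lever to its stop, backed the arm clear and handed the job in at about 25 s.

- **Crank:** it took about 11 N at the grip with the foot free. The force rose from about 5.9–6.1 rad of travel, and I stopped about 1.3–1.4 rad after that. The last reading at full speed was 17.7 N, about 6–7 N above free. The next, during a short final step, was lower at 16.0 N. From this I put the foot load at 60–70 N; it can't be measured directly.
- **Clamp:** I felt the stop, as the force jumped to 23 N with no further motion. After release, the camera gave a swing of about 1.08 rad.

**What went wrong on the way:**
- The first grip on the clamp post closed above it, because the visible finger tips ended about 28 mm higher than the reported TCP. I lowered the hand and gripped again. The crank grip was probably held only near its top for the same reason, but it did not slip.
- My first release of the lever pulled it back to about 1.04 rad, so I gripped it again and pushed it to the stop.

**Last checks:** the final top picture shows the pad under the foot and the crank where I left it. The arm is clear, reading about 1 N, which is noise level. The bowl looked unmoved after the first clamp swing. I did not re-check the gouge or the block, though the arm never went near them.

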